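Slide the pin tin between two books to its coaster

ROBOT

A 6-joint arm with a two-finger parallel gripper is mounted at the origin on a cart in front of the work surface, level with it; the furniture and walls round the work are solid. World frame = base frame: x ahead of the robot, y to its left, z up, the work surface at z = 0. Lengths are in m, angles in rad, forces in N, time in s.
With the tool pointing down it reaches from about 0.25 to 0.775 m from the base axis. Payload 8.9 kg.
Tool frame: the origin (TCP) lies at the very end of the fingers, on their centre line; the grasp point (between the pads) lies 19 mm behind it; z points along the fingers, y is the line along which they close (so a half turn about z gives the same grasp; the last joint's range is limited). The gripper opens to 85 mm and grips with 20 to 120 N. Pads are 22 mm wide; open, the fingers measure 114 mm over their backs; the gripper's body (76 mm by 85 mm) begins 54 mm behind the grasp point. The pads swing forward as they close: fully open they stand 13 mm farther back than shut.
Start: joints at [-1.341, 0.291, -0.153, 1.127, 0, 1.431], TCP at [0.189, -0.49, 0.231] pointing down, gripper open.
Joint ranges: [-2.52, 2.52], [-0.91, 1.74], [-1.3, 1.37], [-1.96, 2.02], [-1.52, 1.47], [-3.14, 3.14]. Speed limits (rad/s): [2.22, 2.22, 2.79, 3.14, 3.14, 3.14].

INTERFACE

Orientations are given as a rotation vector (axis times angle).
In Python, from workcell import bot gives the robot as it stands. The module is installed in compiled form; this text tells all that it offers.
- The arm moves only by the tool play_rows, never from a script. Its arguments are lists of equal length, an entry for each row: "xyz": the shift along the tool's x, y, z in m, a list of three; "delta_rot": the turn, a rotation vector about the tool's x, y, z in rad, a list of three; "claw": the opening, from 0 (shut) to 1 (fully open). A call has 1 to 20 rows; each row is the pose to reach, as a shift and turn from the pose commanded when the call began, along the tool's axes at that moment; what a row does not reach only later rows make up. A row lasts 1/10 s, in which the tool goes at most 50 mm and 8.59 degrees, less where a joint would pass 70% of its speed; a pose out of reach is approached as far as the arm can. A call with a gripper value outside its range is refused whole. The fingers move at their own pace and stop on an object; "squeeze" is the grip in N (left out, the last holds). Time passes only in rows, so rows that repeat a pose let the fingers close. It gives the time, the measured TCP pose, the force, the opening and the grip force at its end, in the units of the state.
- bot.get_obs(): the state, without advancing time (a new reading comes with each control period).
- bot.capture(name): name is "scene" or "top"; returns a dict with "pixels" (420x560x3 uint8, red, green, blue), "fov_y" (degrees; the focal length in pixels is half the picture's height over the tangent of half this angle, whatever the lens; pixels are square), "cx", "cy" (the principal point, pixels), "xyz" and "rotation" of the camera in the world. Camera axes: x right, y down, z forward; pixel columns grow to the right and rows downward; lengths in m; the calibration is good to about 2 mm. A picture is of the moment at which its call begins. There is no depth.
- bot.job_done(): hands the job in; it is judged then, once.
Trained networks look in a picture, given as the dict that the camera call returned (one of the last four; its "shot" number tells which), for a name from the list of things; names that differ only in an ending like _2 or _b are one class to them, and where a whole thing is asked for, a point or a joint stands for the part that bears it (a point fixed in the world has none). Each returns a list of dicts, best first, with "conf" (0 to 1); they miss things now and then, are a little off and sometimes report something else, mostly with a low value. They report only what shows in the picture. A call takes as long as a camera call. They do not tell look-alikes from the thing itself.
- bot.recognise(picture, thing): "pixel" ([row, column] in pixels, amid what is visible of it).
- bot.regions_of(picture, thing): "region" (420x560 bool, what is visible of it) and "pixel" ([row, column] in pixels, amid what is visible of it).
The state is a dict: "clock": time; "joint_positions": joint angles; "joint_vel": joint speeds; "joint_efforts": joint torques, N m; "eef_pos": TCP position; "eef_rot": TCP orientation; "force": force on the tool from outside, world axes, zero at the start; "wrist_torque": the same for the moment, N m; "gripper_width": finger opening in m; "grip_force": force on a finger pad.
Only numpy, scipy, OpenCV 4.12 (cv2) and the standard library are available. Lean on these libraries where they do the work, as an engineer would, in place of code of your own. Each camera call takes 0.05 s, during which the arm holds its last target. There are 200 camera calls.

TASK

Push the small round brown tin along the table, through the narrow gap between the tan book and the orange book, to the round blue coaster on the other side, so that the whole tin stands on the coaster. Only push it, gently, with the fingertips or the outside of the fingers: do not grip, lift or tip it. Leave the thread reel, the eraser and the toy car where they are.

Things in the scene. Friction and masses are not known exactly. Their poses are not given: they have to be found in the camera images.
- tin: small round brown tin with a pressed lid, loose, 0.08 to 0.17 kg. Its wall is 68 mm across up to 18 mm high, the lid above that 70.4 mm across, the top 27 mm high. Origin: centre of the underside, z up. It slides flat on the table, on one side of the gap, and its yaw means nothing.
- tan_book: tan paperback lying flat, fixed (it does not give way): 190 mm along its x, 124 mm along its y, 22 mm high, sides upright. Origin: centre of the underside. Its x axis runs along the gap; the gap lies on its -y side, beyond its face at y = -0.062.
- orange_book: orange book lying flat, fixed: 235 mm along its x, 174 mm along its y, 22 mm high. Origin: centre of the underside. Its face at x = -0.1175 (upright, 174 mm long) is the other side of the gap, parallel to the tan book's face and centred level with it. The gap between the faces is 76 to 79 mm wide: 6 to 9 mm more than the tin. Nothing else stands in it.
- coaster: round flat coaster of dark blue felt with a thin white ring near its edge, 100 mm across, fixed; it is less than 2 mm thick and the tin slides on to it without any step or resistance. Origin: its centre, at table height. It lies beyond the other end of the gap from the tin, up to about 25 mm to either side of the gap's middle line, as the tin is at the start.
- reel: bystander: thread reel with red thread, standing, 28 mm across, 40 mm high; origin: centre of the underside
- rubber: bystander: eraser in a blue sleeve, 21 x 45 x 13 mm (x, y, z); origin: centre of the underside
- car: bystander: yellow toy car, 32 x 62 x 29 mm (x, y, z); origin: centre of the underside
Things that resemble listed ones, but are neither listed nor needed, are in the scene too. Of the things that look like the tin, take the one that is farthest to the robot's right at the start.

How it is judged:
On the way:
1. the tin is in the gap, level with the middle of the books (x of tin in the frame of tan_book between -0.04 and 0.04 m and y of tin in the frame of tan_book between -0.112 and -0.09 m and height (world z) of tin below 0.006 m).
At the end, for the whole second after the job is handed in: The tin has gone through the gap and rests flat and still on the coaster, centre within 17 mm of the coaster's centre; the reel, eraser and car are within 15 mm of where they stood (horizontal distance between tin and coaster below 0.017 m and height (world z) of tin below 0.004 m and angle between tin's own z axis and vertical below 0.06 rad and linear speed of tin below 0.01 m/s and distance of each of reel, rubber, car from where it was at the start of the episode below 0.015 m); the robot touches nothing.
It fails at once if the tin is lifted (8 mm or more) off the table (height (world z) of tin above 0.008 m).
It fails at once if the tin is tipped by more than 0.2 rad (angle between tin's own z axis and vertical above 0.2 rad).
It fails at once if the fingers grip, press or shove the tin with more than 15 N (contact force between the fingers and tin above 15 N).
It fails at once if the reel, the eraser or the toy car is pushed 15 mm or more from its place (distance of any of reel, rubber, car from where it was at the start of the episode above 0.015 m).
It also fails if it takes over 64 s, if anything falls off the work surface, if the arm or the gripper's body presses on something with over 40 N, if the wrist force passes 120 N, or if a joint passes its speed limit or range.

## Working session

There is one attempt and no reset: what is moved stays moved. The work goes in short steps, Python scripts to look and compute and a tool call to move; the robot and the scene stay as the last step left them, time stands still between calls to the robot, and variables do not carry over. Pictures are saved under pics/ and viewed, at most 10 in all, crops included, and the job is handed in when it is done.

Besides the shell and the picture viewer there is one more tool, called after "Call:" as name(argument=value, ...) on one line, values as JSON. play_rows: Moves the arm, as the interface text tells. Its arguments: {"type":"object","properties":{"xyz":{"type":"array"},"delta_rot":{"type":"array"},"claw":{"type":"array"},"squeeze":{"type":"number"}},"required":["xyz","delta_rot","claw"]}

```bash
mkdir -p pics
cat > h.py <<'E'
import numpy as np, cv2
from workcell import bot
def ray(c,px):
    p=c["pixels"]; f=p.shape[0]/2/np.tan(np.radians(c["fov_y"])/2)
    d=np.array([(px[1]-c["cx"])/f,(px[0]-c["cy"])/f,1.])
    return np.array(c["xyz"]),np.array(c["rotation"]).reshape(3,3)@d
def at(c,px,z=0):
    o,d=ray(c,px); return (o+d*(z-o[2])/d[2]).round(4)
def proj(c,P):
    p=c["pixels"]; f=p.shape[0]/2/np.tan(np.radians(c["fov_y"])/2)
    q=np.array(c["rotation"]).reshape(3,3).T@(np.array(P)-np.array(c["xyz"]))
    return [c["cy"]+f*q[1]/q[2],c["cx"]+f*q[0]/q[2]]
def save(c,n): cv2.imwrite("pics/"+n+".png",c["pixels"][:,:,::-1])
E
python3 - <<'E'
from h import *
for n in("top","scene"):
    c=bot.capture(n); save(c,n+"0"); print(n,c["xyz"],c["fov_y"],c.keys())
    for t,z in(("tin",.0135),("tan_book",.022),("orange_book",.022),("coaster",0),("reel",.02),("rubber",.006),("car",.015)):
        for r in bot.regions_of(c,t): print(t,np.round(r["conf"],2),np.round(r["pixel"]),at(c,r["pixel"],z),r["region"].sum())
s=bot.get_obs();print(s)
E
```

```text
top [0.34547335 0.00209185 0.98017824] 57.844671320383554 dict_keys(['pixels', 'fov_y', 'cx', 'cy', 'xyz', 'rotation', 'shot'])Traceback (most recent call last):
  File "<stdin>", line 5, in <module>
  File "h.py", line 8, in at
    o,d=ray(c,px); return (o+d*(z-o[2])/d[2]).round(4)
        ~~~^^^^^^
  File "h.py", line 6, in ray
    return np.array(c["xyz"]),np.array(c["rotation"]).reshape(3,3)@d
                              ~~~~~~~~~~~~~~~~~~~~~~~~~~~~~~~^^^^^
ValueError: cannot reshape array of size 3 into shape (3,3)
```

Rotation is a rotation vector.

```bash
sed -i 's/np.array(c\["rotation"\]).reshape(3,3)/cv2.Rodrigues(np.array(c["rotation"],float))[0]/' h.py
python3 - <<'E'
from h import *
for n in("top","scene"):
    c=bot.capture(n); save(c,n+"0"); print(n,c["xyz"],c["fov_y"])
    for t,z in(("tin",.0135),("tan_book",.022),("orange_book",.022),("coaster",0),("reel",.02),("rubber",.006),("car",.015)):
        for r in bot.regions_of(c,t): print(t,np.round(r["conf"],2),np.round(r["pixel"]),at(c,r["pixel"],z),r["region"].sum())
s=bot.get_obs();print(s)
E
```

```text
top [0.34547335 0.00209185 0.98017824] 57.844671320383554
tin 0.66 [277. 177.] [0.3546 0.2627 0.0135] 651
tin 0.62 [298. 215.] [0.3094 0.162  0.0135] 715
tin 0.61 [248. 368.] [ 0.4644 -0.2114  0.0135] 648
orange_book 0.67 [173. 322.] [ 0.6512 -0.0843  0.022 ] 5785
coaster 0.91 [216. 240.] [0.5241 0.1226 0.    ] 1098
reel 0.5 [262. 224.] [0.399  0.1473 0.02  ] 167
car 0.86 [181. 380.] [ 0.6411 -0.2373  0.015 ] 286
scene [-0.15071197  0.65897342  0.71980074] 42.38058666041832
tin 0.97 [336. 246.] [0.3457 0.2621 0.0135] 1301
tin 0.63 [317. 303.] [0.3054 0.1623 0.0135] 1281
tin 0.58 [198. 356.] [ 0.4763 -0.1985  0.0135] 221
tin 0.56 [202. 205.] [0.7186 0.0557 0.0135] 152
tan_book 0.8 [246. 328.] [ 0.3998 -0.0111  0.022 ] 4127
tan_book 0.19 [199. 354.] [ 0.4687 -0.183   0.022 ] 217
orange_book 0.6 [191. 268.] [ 0.635  -0.0686  0.022 ] 4599
orange_book 0.51 [195. 357.] [ 0.4742 -0.1985  0.022 ] 236
reel 0.78 [285. 270.] [0.4021 0.1497 0.02  ] 323
reel 0.65 [196. 356.] [ 0.4748 -0.1963  0.02  ] 215
rubber 0.75 [203. 204.] [0.7264 0.0548 0.006 ] 156
car 0.75 [166. 315.] [ 0.6394 -0.2371  0.015 ] 197
{'clock': 0.9, 'joint_positions': array([-1.34133148e+00,  2.90683056e-01, -1.53391009e-01,  1.12670391e+00,
        1.81021393e-05,  1.43150445e+00]), 'joint_vel': array([ 0.00075673, -0.00058726,  0.00010003,  0.00099693,  0.00072596,
        0.00062748]), 'joint_efforts': array([-3.57317105e-03, -5.37015331e+01,  3.31641948e+01,  1.35233615e-03,
       -4.07068901e-04, -6.06067175e-06]), 'eef_pos': array([ 0.18925338, -0.48970632,  0.23131728]), 'eef_rot': array([3.08832673e+00, 5.75962138e-01, 2.97047236e-05]), 'force': array([ 0.61478982, -0.72951261,  0.10135888]), 'wrist_torque': array([ 0.01784348,  0.01735892, -0.03457639]), 'grip_force': 0.0, 'gripper_width': 0.08553956874640119}
```

View pics/top0.png

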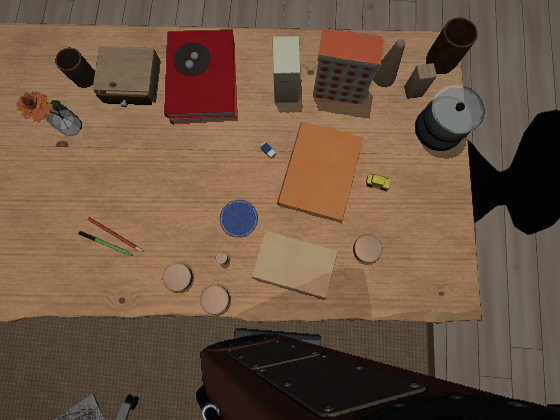

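View pics/scene0.png

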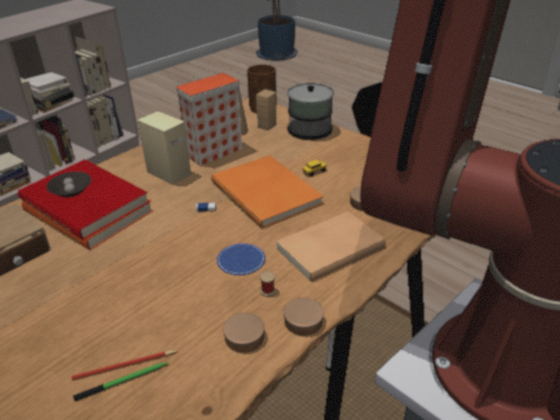

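Look-alikes in the top picture are the round brown tins at (277,177), (298,215) and (248,368). The last is farthest to the robot's right (y≈-0.21) and is alone on the far side of the gap from the coaster, so it fits. I'll confirm it in a rectified crop.

```bash
cat >> h.py <<'E'
def rect(c,z,x0=.28,x1=.76,y0=-.32,y1=.22,s=1400.):
    w,h=int((y1-y0)*s),int((x1-x0)*s)
    W=[(x1,y1,z),(x1,y0,z),(x0,y0,z),(x0,y1,z)]
    src=np.float32([proj(c,p)[::-1] for p in W]); dst=np.float32([(0,0),(w,0),(w,h),(0,h)])
    return cv2.warpPerspective(c["pixels"],cv2.getPerspectiveTransform(src,dst),(w,h),flags=cv2.INTER_CUBIC)
E
python3 - <<'E'
from h import *
c=bot.capture("top"); im=rect(c,.022)
cv2.imwrite("pics/rect0.png",im[:,:,::-1]); print(im.shape)
E
```

```text
(672, 756, 3)
```

View pics/rect0.png

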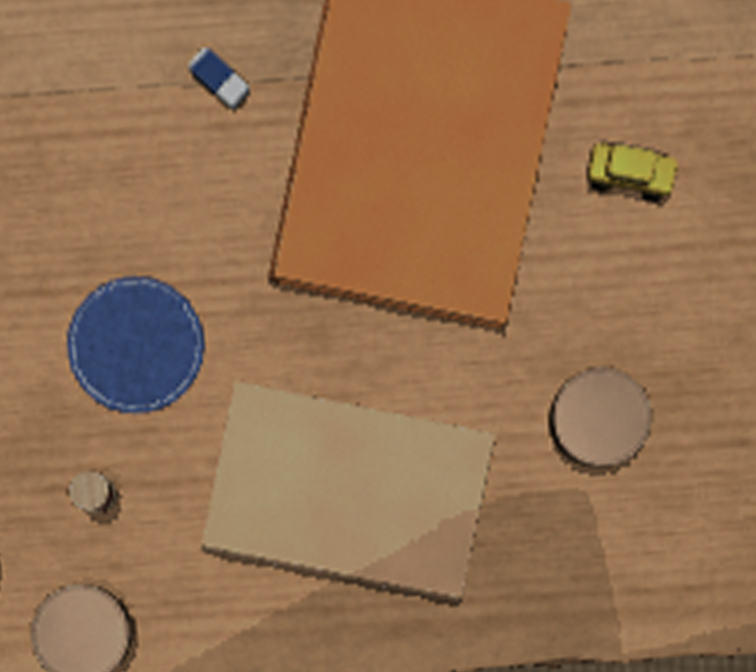

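The crop shows the brown tin at (600,417), alone to the right of both books. The gap runs up-left between the tan edge (235,383)-(494,436) and the orange edge (272,279)-(508,324), with the coaster at (136,344). Next I'll refine these and put them in the gap frame.

```bash
cat >> h.py <<'E'
S=1400.
def w(u,v): return np.array([.76-v/S,.22-u/S])
def edge(im,a,b,r=7):
    g=cv2.GaussianBlur(im,(0,0),1.5).astype(float); a,b=np.float32(a),np.float32(b)
    t=(b-a)/np.linalg.norm(b-a); n=np.array([-t[1],t[0]]); pts=[]
    k=np.arange(-r,r+.01,.25)
    for s in np.linspace(.08,.92,80):
        q=(a+(b-a)*s+k[:,None]*n).astype(np.float32)
        val=cv2.remap(g.astype(np.float32),q[None,:,0].copy(),q[None,:,1].copy(),cv2.INTER_LINEAR)[0]
        pts.append(q[np.abs(np.gradient(val,axis=0)).sum(1).argmax()])
    v=cv2.fitLine(np.float32(pts),cv2.DIST_HUBER,0,.01,.01).ravel()
    return v
def circ(im,c0,r0,rng=6):
    from scipy.optimize import least_squares
    g=cv2.GaussianBlur(im,(0,0),1.5).astype(np.float32); pts=[]
    k=np.arange(r0-rng,r0+rng,.25)
    for th in np.linspace(0,2*np.pi,120):
        q=np.float32(np.array(c0)+k[:,None]*[np.cos(th),np.sin(th)])
        val=cv2.remap(g,q[None,:,0].copy(),q[None,:,1].copy(),cv2.INTER_LINEAR)[0]
        pts.append(q[np.abs(np.gradient(val,axis=0)).sum(1).argmax()])
    p=np.array(pts)
    o=least_squares(lambda x:np.hypot(p[:,0]-x[0],p[:,1]-x[1])-x[2],[*c0,r0],loss="soft_l1",f_scale=.7).x
    return w(o[0],o[1]),o[2]/S
E
python3 - <<'E'
from h import *
c=bot.capture("top"); im=rect(c,.022)
for n,a,b in(("tan",(235,383),(494,436)),("orange",(272,279),(508,323)),("tanL",(235,383),(203,548)),("tanR",(494,436),(461,602)),("orL",(327,0),(272,276)),("orR",(571,0),(508,322))):
    v=edge(im,a,b); p=w(v[2],v[3]); d=np.array([-v[1],-v[0]]); print(n,p.round(4),"dir",d.round(4))
    L=globals().setdefault("L",{}); L[n]=(p,d)
def X(a,b):
    (p,d),(q,e)=L[a],L[b]; s=np.linalg.solve(np.c_[d,-e],q-p); return p+s[0]*d
C=[X("tan","tanL"),X("tan","tanR"),X("orange","orL"),X("orange","orR")]
print(np.round(C,4),np.linalg.norm(C[0]-C[1]),np.linalg.norm(C[2]-C[3]))
d=(C[0]-C[1])+(C[2]-C[3]); d/=np.linalg.norm(d); n=np.array([d[1],-d[0]])
o=np.mean(C,0); print("d",d,"n(+x side)",n,"mid",o)
for q in C: print("corner s,t",((q-o)@d).round(4),((q-o)@n).round(4))
t,r=circ(rect(c,.027),(600,417),50); print("tin",t,r,((t-o)@d),((t-o)@n))
i0=rect(c,0.001); uv=proj(c,(0,0,0))
c0=((.22-.1226)*S,(.76-.5241)*S); k,r=circ(i0,c0,70); print("coaster",k,r,((k-o)@d),((k-o)@n))
E
```

```text
tan [ 0.4702 -0.0352] dir [-0.1972 -0.9804]
orange [ 0.5455 -0.0626] dir [-0.1964 -0.9805]
tanL [0.4273 0.0647] dir [ 0.9792 -0.2027]
tanR [ 0.3881 -0.1199] dir [ 0.9809 -0.1946]
orL [0.6596 0.0091] dir [ 0.9796 -0.2007]
orR [ 0.6463 -0.1665] dir [ 0.9805 -0.1967]
[[ 0.4877  0.0522]
 [ 0.4506 -0.1323]
 [ 0.5638  0.0287]
 [ 0.5294 -0.143 ]] 0.18824953 0.17518046
d [0.19680826 0.980442  ] n(+x side) [ 0.980442   -0.19680826] mid [ 0.5078818  -0.04860685]
corner s,t 0.0949 -0.0396
corner s,t -0.0934 -0.0397
corner s,t 0.0868 0.0396
corner s,t -0.0883 0.0397
tin [ 0.46119411 -0.20874614] 0.0339268359359755 -0.1661958139272807 -0.01425785715984322
coaster [0.52127558 0.12395136] 0.04879599519632057 0.17181931942201892 -0.020829078527769197
```

Call:
play_rows(xyz=[[0.04,-0.014,0.01],[0.08,-0.028,0.02],[0.12,-0.042,0.03],[0.16,-0.055,0.04],[0.2,-0.07,0.05],[0.24,-0.083,0.06],[0.28,-0.097,0.07],[0.321,-0.11,0.09],[0.321,-0.11,0.12],[0.321,-0.11,0.15],[0.321,-0.11,0.171],[0.321,-0.11,0.171],[0.321,-0.11,0.171],[0.321,-0.11,0.171]], delta_rot=[[0,0,-0.125],[0,0,-0.25],[0,0,-0.375],[0,0,-0.5],[0,0,-0.625],[0,0,-0.75],[0,0,-0.875],[0,0,-1.004],[0,0,-1.004],[0,0,-1.004],[0,0,-1.004],[0,0,-1.004],[0,0,-1.004],[0,0,-1.004]], claw=[0.42,0.42,0.42,0.42,0.42,0.42,0.42,0.42,0.42,0.42,0.42,0.42,0.42,0.42])

```text
clock: 2.4
eef_pos: [0.4498, -0.2721, 0.0616]
eef_rot: [2.429, 1.989, 0.001]
force: [-0.1, 0.1, -0.0]
gripper_width: 0.0358
grip_force: 0.0
```

Call:
play_rows(xyz=[[0,-0.001,0.02],[0,-0.001,0.04],[0,-0.001,0.052],[0,-0.001,0.052],[0,-0.001,0.052]], delta_rot=[[0,0,0],[0,0,0],[0,0,0],[0,0,0],[0,0,0]], claw=[0.42,0.42,0.42,0.42,0.42])

```text
clock: 2.9
eef_pos: [0.4484, -0.2716, 0.0091]
eef_rot: [2.43, 1.99, 0.0]
force: [-0.1, -0.1, 0.5]
gripper_width: 0.0361
grip_force: 0.0
```

Run:
```python
from h import *
c=bot.capture("top"); im=rect(c,.022)
s=bot.get_obs(); print(s["eef_pos"],s["force"])
cv2.imwrite("pics/rect1.png",im[:,:,::-1])
```

```text
[ 0.44868294 -0.2717152   0.00929186] [-0.430641   -0.39333366  0.19606821]
```

View pics/rect1.png

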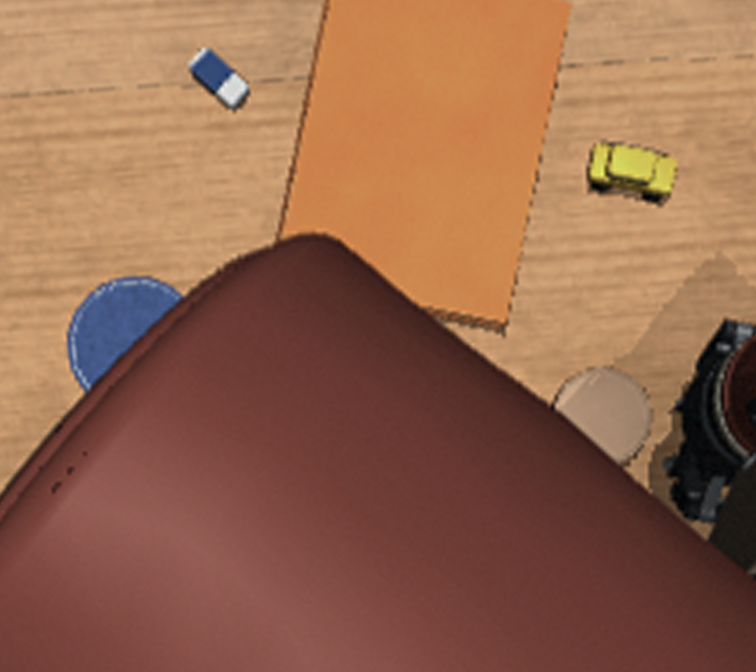

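Call:
play_rows(xyz=[[0.004,0,0],[0.008,0,0],[0.012,0,0],[0.014,0,0],[0.016,0,0],[0.018,0,0],[0.02,0,0],[0.022,0,0],[0.024,0,0],[0.026,0,0],[0.028,0,0],[0.031,0.0007,0],[0.034,0.0015,0],[0.037,0.0023,0],[0.04,0.003,0],[0.043,0.004,0],[0.046,0.005,0],[0.049,0.006,0],[0.052,0.007,0],[0.055,0.008,0]], delta_rot=[[0,0,0],[0,0,0],[0,0,0],[0,0,0],[0,0,0],[0,0,0],[0,0,0],[0,0,0],[0,0,0],[0,0,0],[0,0,0],[0,0,0],[0,0,0],[0,0,0],[0,0,0],[0,0,0],[0,0,0],[0,0,0],[0,0,0],[0,0,0]], claw=[0.42,0.42,0.42,0.42,0.42,0.42,0.42,0.42,0.42,0.42,0.42,0.42,0.42,0.42,0.42,0.42,0.42,0.42,0.42,0.42])

```text
clock: 4.95
eef_pos: [0.4668, -0.2186, 0.0083]
eef_rot: [-2.43, -1.991, -0.0]
force: [-0.5, 0.0, 0.3]
gripper_width: 0.0358
grip_force: 0.5
```

```bash
cat >> h.py <<'E'
D=np.array([.1968,.9804]);N=np.array([.9804,-.1968]);O=np.array([.50788,-.04861])
def st(p): p=np.array(p)[:2]-O; return np.round([p@D,p@N],4)
E
python3 - <<'E'
from h import *
s=bot.get_obs(); print(s["eef_pos"],s["force"],st(s["eef_pos"]))
c=bot.capture("top"); im=rect(c,.027)
cv2.imwrite("pics/rect2.png",im[250:600,350:,::-1])
c=bot.capture("scene"); p=proj(c,(.47,-.17,.02)); print(p); save(c,"scene2")
for r in bot.regions_of(c,"tin"): print(r["conf"],r["pixel"],st(at(c,r["pixel"],.02)),r["region"].sum())
E
```

```text
[ 0.4668448  -0.21858772  0.00831332] [-0.46262031  0.01710898  0.34509505] [-0.1747 -0.0068]
[np.float64(201.61516600955576), np.float64(350.39259649703223)]
0.93 [315.6, 304.2] [ 0.167  -0.2431] 1258
0.87 [333.2, 243.5] [ 0.2764 -0.2185] 1347
0.76 [201.2, 345.8] [-0.119 -0.006] 385
```

View pics/rect2.png

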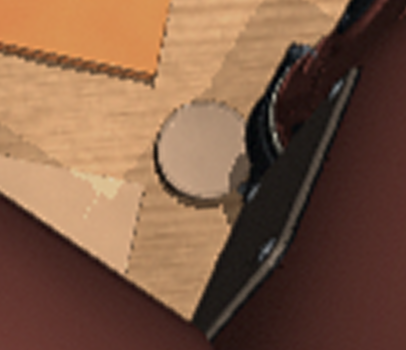

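The crop shows the tin at crop (205,149), in front of the gripper and still clear of both books. I'll fit its circle.

Run:
```python
from h import *
c=bot.capture("top"); im=rect(c,.027)
t,r=circ(im,(555,399),48); print(t,r,st(t))
print(st(bot.get_obs()["eef_pos"]))
```

```text
[ 0.4760283  -0.17516806] 0.03488640655924095 [-0.1303 -0.0063]
[-0.1748 -0.0068]
```

Call:
play_rows(xyz=[[0.003,0.001,0],[0.006,0.002,0],[0.01,0.003,0],[0.014,0.004,0],[0.018,0.005,0],[0.022,0.006,0],[0.026,0.0065,0],[0.03,0.0065,0],[0.034,0.0065,0],[0.038,0.0065,0],[0.042,0.0065,0],[0.046,0.0065,0],[0.05,0.0065,0],[0.054,0.0065,0],[0.058,0.0065,0],[0.062,0.0065,0],[0.066,0.0065,0],[0.07,0.0065,0],[0.074,0.0065,0],[0.077,0.0065,0]], delta_rot=[[0,0,0],[0,0,0],[0,0,0],[0,0,0],[0,0,0],[0,0,0],[0,0,0],[0,0,0],[0,0,0],[0,0,0],[0,0,0],[0,0,0],[0,0,0],[0,0,0],[0,0,0],[0,0,0],[0,0,0],[0,0,0],[0,0,0],[0,0,0]], claw=[0.42,0.42,0.42,0.42,0.42,0.42,0.42,0.42,0.42,0.42,0.42,0.42,0.42,0.42,0.42,0.42,0.42,0.42,0.42,0.42])

```text
clock: 7.15
eef_pos: [0.4883, -0.1442, 0.0083]
eef_rot: [-2.43, -1.991, -0.0]
force: [0.3, -0.6, 0.0]
gripper_width: 0.0356
grip_force: 0.4
```

Run:
```python
from h import *
s=bot.get_obs(); e=st(s["eef_pos"]); print(s["eef_pos"],s["force"],e)
c=bot.capture("top"); im=rect(c,.027)
P=O+(e[0]+.0445)*D+e[1]*N; u=((.22-P[1])*S,(.76-P[0])*S); print(u)
t,r=circ(im,u,49); print(t,r,st(t))
cv2.imwrite("pics/rect3.png",im[150:550,250:,::-1])
```

```text
[ 0.48828282 -0.14422296  0.00829965] [ 0.34375691 -0.57461789  0.0313782 ] [-0.0976 -0.0004]
(np.float64(448.826728), np.float64(368.14713600000005))
[ 0.49736909 -0.10089508] 0.03399311637863991 [-0.0533 -0.    ]
```

View pics/rect3.png

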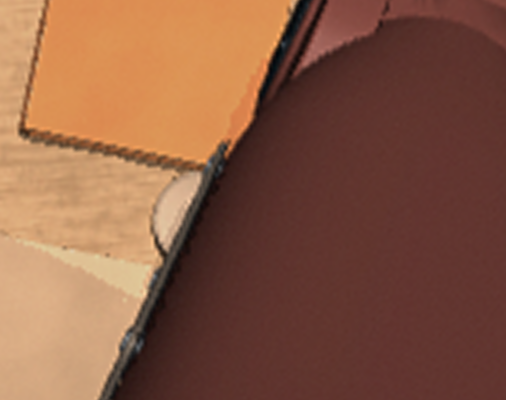

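The tin's front edge shows at crop (155,215), centred in the gap, and forces are below 1 N. I'll keep going straight.

Call:
play_rows(xyz=[[0.004,0,0],[0.008,0,0],[0.012,0,0],[0.016,0,0],[0.02,0,0],[0.024,0,0],[0.028,0,0],[0.032,0,0],[0.036,0,0],[0.04,0,0],[0.044,0,0],[0.048,0,0],[0.052,0,0],[0.056,0,0],[0.06,0,0],[0.064,0,0],[0.068,0,0],[0.072,0,0],[0.076,0,0],[0.08,0,0]], delta_rot=[[0,0,0],[0,0,0],[0,0,0],[0,0,0],[0,0,0],[0,0,0],[0,0,0],[0,0,0],[0,0,0],[0,0,0],[0,0,0],[0,0,0],[0,0,0],[0,0,0],[0,0,0],[0,0,0],[0,0,0],[0,0,0],[0,0,0],[0,0,0]], claw=[0.42,0.42,0.42,0.42,0.42,0.42,0.42,0.42,0.42,0.42,0.42,0.42,0.42,0.42,0.42,0.42,0.42,0.42,0.42,0.42])

```text
clock: 9.2
eef_pos: [0.504, -0.0658, 0.0083]
eef_rot: [-2.43, -1.991, -0.0]
force: [0.1, -1.1, -0.3]
gripper_width: 0.0363
grip_force: 0.4
```

Call:
play_rows(xyz=[[0.004,0,0],[0.008,0,0],[0.012,0,0],[0.016,0,0],[0.02,0,0],[0.024,0,0],[0.028,0,0],[0.032,0,0],[0.036,0,0],[0.04,0,0],[0.044,0,0],[0.048,0,0],[0.052,0,0],[0.056,0,0],[0.06,0,0],[0.064,0,0],[0.068,0,0],[0.072,0,0],[0.076,0,0],[0.08,0,0]], delta_rot=[[0,0,0],[0,0,0],[0,0,0],[0,0,0],[0,0,0],[0,0,0],[0,0,0],[0,0,0],[0,0,0],[0,0,0],[0,0,0],[0,0,0],[0,0,0],[0,0,0],[0,0,0],[0,0,0],[0,0,0],[0,0,0],[0,0,0],[0,0,0]], claw=[0.42,0.42,0.42,0.42,0.42,0.42,0.42,0.42,0.42,0.42,0.42,0.42,0.42,0.42,0.42,0.42,0.42,0.42,0.42,0.42])

```text
clock: 11.2
eef_pos: [0.5198, 0.0126, 0.0083]
eef_rot: [2.43, 1.991, -0.0]
force: [-1.3, -1.0, -0.5]
gripper_width: 0.0359
grip_force: 0.4
```

Run:
```python
from h import *
s=bot.get_obs(); e=st(s["eef_pos"]); print(s["eef_pos"],s["force"],e)
c=bot.capture("scene"); save(c,"scene4")
P=O+(e[0]+.0445)*D+e[1]*N; p=proj(c,(*P,.027)); print("expect",p)
for r in bot.regions_of(c,"tin"): print(r["conf"],r["pixel"],st(at(c,r["pixel"],.02)),r["region"].sum())
r,q=int(p[0]),int(p[1]); cv2.imwrite("pics/s4.png",cv2.resize(c["pixels"][r-70:r+70,q-90:q+90,::-1],None,fx=4,fy=4,interpolation=cv2.INTER_CUBIC))
c=bot.capture("top"); im=rect(c,.027)
u=((.22-P[1])*S,(.76-P[0])*S); print(u)
t,r=circ(im,u,49); print(t,r,st(t))
```

```text
[0.51976004 0.01257795 0.00831009] [-1.26027853 -1.03754351 -0.46680424] [ 0.0623 -0.0004]
expect [np.float64(231.5356060843708), np.float64(260.495452828047)]
0.98 [236.7, 263.3] [ 0.1067 -0.011 ] 807
0.69 [335.1, 243.5] [ 0.2785 -0.2222] 1284
0.69 [318.1, 305.5] [ 0.1685 -0.2492] 1304
(np.float64(229.35438399999998), np.float64(324.091488))
[0.52827085 0.05544272] 0.03504947661845002 [ 0.106  -0.0005]
```

View pics/s4.png

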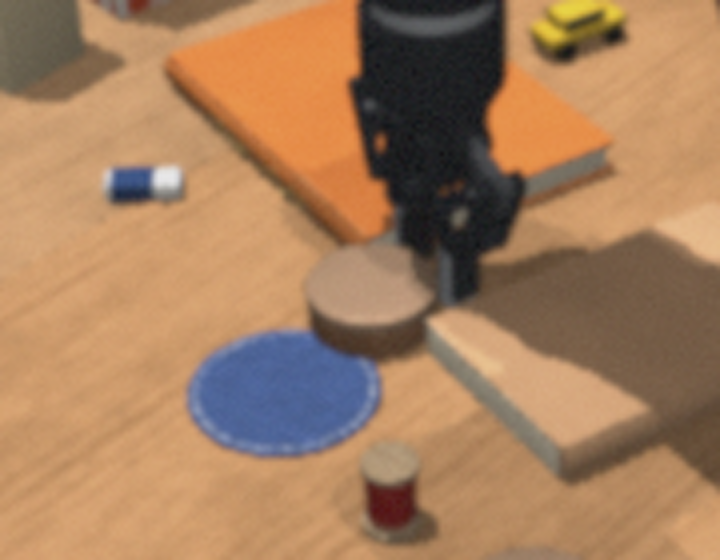

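The view shows the tin, at crop (370,300), out of the gap and touching the coaster's edge. The fingers are still beside the tan book's corner. I'll go straight on, then veer about 20 mm to the left once they are clear.

Call:
play_rows(xyz=[[0.004,0,0],[0.008,0,0],[0.012,-0.001,0],[0.016,-0.001,0],[0.02,-0.002,0],[0.024,-0.003,0],[0.028,-0.004,0],[0.032,-0.005,0],[0.036,-0.006,0],[0.04,-0.006,0],[0.043,-0.007,0],[0.046,-0.0085,0],[0.049,-0.01,0],[0.052,-0.012,0],[0.055,-0.014,0],[0.058,-0.016,0],[0.061,-0.018,0],[0.064,-0.02,0],[0.066,-0.02,0],[0.066,-0.02,0]], delta_rot=[[0,0,0],[0,0,0],[0,0,0],[0,0,0],[0,0,0],[0,0,0],[0,0,0],[0,0,0],[0,0,0],[0,0,0],[0,0,0],[0,0,0],[0,0,0],[0,0,0],[0,0,0],[0,0,0],[0,0,0],[0,0,0],[0,0,0],[0,0,0]], claw=[0.42,0.42,0.42,0.42,0.42,0.42,0.42,0.42,0.42,0.42,0.42,0.42,0.42,0.42,0.42,0.42,0.42,0.42,0.42,0.42])

```text
clock: 13.35
eef_pos: [0.513, 0.0813, 0.0083]
eef_rot: [-2.43, -1.991, -0.0]
force: [-0.7, -0.2, 0.2]
gripper_width: 0.0359
grip_force: 0.0
```

Run:
```python
from h import *
s=bot.get_obs(); e=st(s["eef_pos"]); print(s["eef_pos"],s["force"],e)
P=O+(e[0]+.0445)*D+e[1]*N
c=bot.capture("top"); im=rect(c,.027)
u=((.22-P[1])*S,(.76-P[0])*S)
t,r=circ(im,u,49); print(t,r,st(t), "coaster",st([.52128,.12395]))
```

```text
[0.51304411 0.08125535 0.0082928 ] [-0.7113354  -0.22219892  0.20132939] [ 0.1283 -0.0205]
[0.52187536 0.12467759] 0.03443043952498174 [ 0.1726 -0.0204] coaster [ 0.1718 -0.0208]
```

The tin's centre is within 1 mm of the coaster's. I'll back off and lift clear.

Call:
play_rows(xyz=[[-0.003,0,0],[-0.006,0,0],[-0.01,0,0],[-0.01,0,-0.02],[-0.01,0,-0.05],[-0.02,0,-0.08],[-0.05,0,-0.12],[-0.09,0,-0.15],[-0.13,0,-0.17],[-0.17,0,-0.18],[-0.2,0,-0.18],[-0.2,0,-0.18],[-0.2,0,-0.18]], delta_rot=[[0,0,0],[0,0,0],[0,0,0],[0,0,0],[0,0,0],[0,0,0],[0,0,0],[0,0,0],[0,0,0],[0,0,0],[0,0,0],[0,0,0],[0,0,0]], claw=[0.42,0.42,0.42,0.42,0.42,0.42,0.42,0.42,0.42,0.42,0.42,0.42,0.42])

```text
clock: 14.7
eef_pos: [0.4734, -0.1159, 0.1883]
eef_rot: [-2.432, -1.988, -0.0]
force: [0.2, 0.5, 0.3]
gripper_width: 0.0363
grip_force: 0.0
```

Run:
```python
from h import *
s=bot.get_obs(); print(s["eef_pos"],s["force"])
c=bot.capture("top"); im=rect(c,.027)
t,r=circ(im,((.22-.1247)*S,(.76-.5219)*S),49); print(t,r,st(t))
c=bot.capture("scene"); cv2.imwrite("pics/s5.png",cv2.resize(c["pixels"][140:340,150:400,::-1],None,fx=3,fy=3,interpolation=cv2.INTER_CUBIC))
```

```text
[ 0.47337674 -0.11585675  0.18827212] [0.18584184 0.47803613 0.27840056]
[0.52114616 0.12248437] 0.03457417577619338 [ 0.1704 -0.0207]
```

View pics/s5.png

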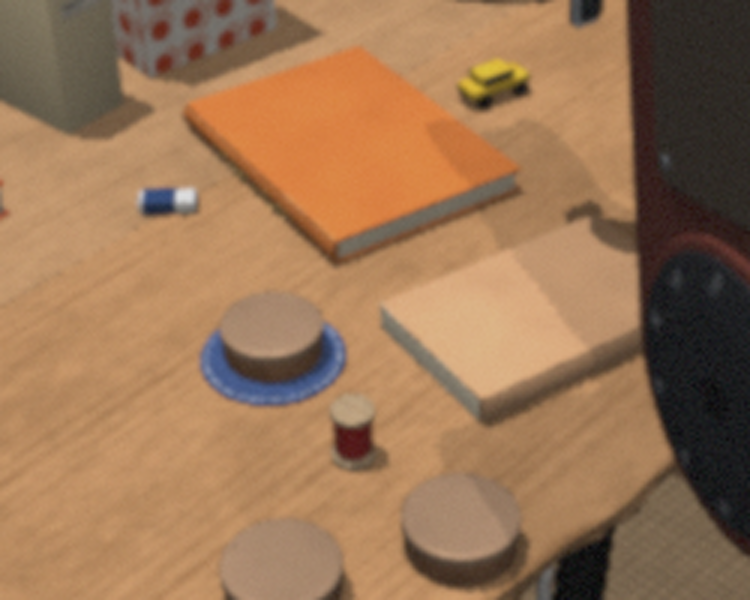

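The tin stands centred on the coaster at crop (272,345). The reel, eraser and car are where they were.

```bash
python3 -c "
from workcell import bot
print(bot.job_done())"
```

```text
the job is handed in; nothing more can be done
None
```

The tin was pushed through the gap and stands about 1.5 mm off the coaster's centre by my last camera measurement; the reel, eraser and car look unmoved, and the job is handed in (the hand-in returned no verdict).

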